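# Blow out a reamed guide block with the fixed air gun, then gauge its bore

### The job

Blow out and check the guide block: first pick the loose plugs off the blow-off station into the steel bowl, so that the blast cannot send them flying, and seat the block in the nest with its bore in line with the nozzle. Squeeze the air gun's trigger fully for one second and let it go, then give a second blast in the same way and let go. Then push the big plug gauge's thinner go end fully into the bore, until the handle meets the block, next press its thicker no-go end squarely against the bore to show that it will not enter, and lay the gauge back in its own slot in the wooden stand, leaving the glassware undisturbed.

Things in the scene. Friction and masses are not known exactly. Their poses are not given: they have to be found in the camera images.
- blow_station: Fixed station: grey plate 6 mm thick, x -46 to 34 and y -265 to 110 mm, with a nest and a black pistol-shaped air gun on its side. Origin under the nest. Blast axis: along y at x = 0, 34 mm up. Barrel y -260 to -176 mm (radius 16), nozzle tube (radius 6) on to its tip at y -131, blowing to +y. The grip points to +x. A lip 12 mm above the plate runs along its -x edge, before a 47 mm high tray.
- nest (a point): Where the block's centre comes when seated: 34 mm above the bench, 26 mm above the nest's floor (8 mm above the bench). Four steel corner angles, 5 mm thick, stand 10 mm above the floor round an inside of 53 mm (station's x) by 37 mm (its y). Axes as the station's.
- grip_point (a point): Centre of the gun's fixed grip at the place to squeeze, 34 mm above the bench. Black bar along the station's x (from x 11 to 97 mm), 24 mm wide in y, 26 mm tall; its back is the -y face, the trigger is on its +y side. Free from above: one finger behind the grip, one before the trigger, closing along y (45 mm over both released, about 35 mm squeezed). Station's axes.
- trigger_face (a point): Middle of the trigger's front (+y) face at the place to squeeze, 40 mm from its upright hinge pin; moves with it. The trigger is a dark steel lever 60 mm long (along the station's +x from the pin), 17 mm tall, 7 mm thick.
- trigger (a joint): Angle of the sprung trigger: 0 released, 0.26 rad fully squeezed at its stop (its face has moved 10 mm towards the grip). At the squeezing place its spring needs about 3 N to start and 11 N at the stop; it springs back when let go.
- block_mid (a point): Centre of the loose steel guide block and of its bore. Block 50 mm (own x) by 34 mm (own y) by 52 mm high, 0.6 kg, standing upright on the bench; through bore of 20 mm diameter along its y, 26 mm above its underside. Axes are the block's. Either way round will do in the nest.
- guide_block: The same guide block; origin at the centre of its underside.
- bore_end_1 (a point): Centre of the bore's mouth on the block's +y face.
- bore_end_2 (a point): Centre of the bore's mouth on the block's -y face.
- gauge_mid (a point): Middle of the handle of the loose double-ended plug gauge; its axis is own y. It starts in its slot, z up. Handle: dark eight-sided bar, 26 mm across flats, y -25 to +25 mm. Go end: 18.5 mm diameter, tapered tip, y +25 to +55. No-go end: 22.5 mm diameter, y -25 to -37 (bright ring on the handle there). 0.16 kg; take the handle. Laid down it rests on a handle flat, axis 13 mm up.
- plug_gauge: The same gauge; origin 13 mm below gauge_mid, same axes.
- go_shoulder (a point): Centre of the handle's end face round the root of the go end (25 mm towards +y from gauge_mid); it meets the block's face when the go end is fully in.
- nogo_face (a point): Centre of the flat end face of the no-go end (37 mm towards -y from gauge_mid).
- gauge_slot (a point): Where gauge_mid lies when home in its own slot, the widest notch (30 mm) of the fixed wooden gauge stand: 33 mm above the bench. Gauges lie along this point's y, either way round, on two notched combs 6 mm thick, 18.5 mm either side of it; notch floor 20 mm, teeth 32 mm above the bench. Base 8 mm thick, x +24 to -118 mm; two smaller gauges that stay there lie at x -54 and -86.
- bowl: Fixed pressed-steel bowl, 158 mm across the rim, 63 mm high, floor about 90 mm across and 2 mm above the bench; origin at the centre of its underside.
- plug_1_mid (a point): Centre (11 mm above its foot) of a loose pale silicone plug, 24 mm diameter at the foot, 22 mm high, domed and a little narrower towards the top, 14 g; three to five of them stand on the station's plate (6 mm above the bench).
- plug_2_mid (a point): Centre (11 mm above its foot) of a loose pale silicone plug, 24 mm diameter at the foot, 22 mm high, domed and a little narrower towards the top, 14 g; three to five of them stand on the station's plate (6 mm above the bench).
- plug_3_mid (a point): Centre (11 mm above its foot) of a loose pale silicone plug, 24 mm diameter at the foot, 22 mm high, domed and a little narrower towards the top, 14 g; three to five of them stand on the station's plate (6 mm above the bench).
- plug_4_mid (a point): Centre (11 mm above its foot) of a loose pale silicone plug, 24 mm diameter at the foot, 22 mm high, domed and a little narrower towards the top, 14 g; three to five of them stand on the station's plate (6 mm above the bench).
- plug_5_mid (a point): Centre (11 mm above its foot) of a loose pale silicone plug, 24 mm diameter at the foot, 22 mm high, domed and a little narrower towards the top, 14 g; three to five of them stand on the station's plate (6 mm above the bench).
- insert_1: A bystander: blown glass insert about 58 mm high, 22 mm across; origin under its foot. Leave it standing.
- insert_2: A bystander: blown glass insert about 58 mm high, 22 mm across; origin under its foot. Leave it standing.
- insert_3: A bystander: blown glass insert about 58 mm high, 22 mm across; origin under its foot. Leave it standing.
- beaker: A bystander: glass beaker, 74 mm across, 87 mm high; origin under its foot. Leave it standing.
Mind the look-alikes: they are no part of the job. What is shaped like the part that bears plug_3_mid but orange is not meant.

How it is judged (in metres and radians):
On the way, in this order (a step that is already met when the one before it is completed fails the run):
1. every plug is in the bowl and the guide block is seated in the nest (horizontal distance between each of plug_1_mid, plug_2_mid, plug_3_mid, plug_4_mid, plug_5_mid and bowl below 0.062 m and height (world z) of each of plug_1_mid, plug_2_mid, plug_3_mid, plug_4_mid, plug_5_mid below 0.055 m and distance between block_mid and nest below 0.006 m and angle between guide_block's own z axis and vertical below 0.06 rad and angle between the y axis of guide_block and the y axis of blow_station, either way round below 0.1 rad), for 0.2 s.
2. with the block in the nest and the plugs out of the way, the trigger is squeezed fully for a first blast (all of step 1 and value of joint trigger above 0.22 rad), for 0.8 s.
3. the trigger is let go (value of joint trigger below 0.03 rad), for 0.1 s.
4. the trigger is squeezed fully for a second blast (all of step 2), for 0.8 s.
5. the trigger is let go again (value of joint trigger below 0.03 rad), for 0.1 s.
6. the gauge's go end is fully in the bore, the handle against the block ((distance between go_shoulder and bore_end_1 below 0.005 m or distance between go_shoulder and bore_end_2 below 0.005 m)), for 0.2 s.
7. the gauge's no-go end is pressed squarely against the bore's mouth and does not enter ((distance between nogo_face and bore_end_1 below 0.005 m or distance between nogo_face and bore_end_2 below 0.005 m) and angle between the y axis of plug_gauge and the y axis of guide_block, either way round below 0.12 rad and contact force between plug_gauge and guide_block above 1 N), for 0.2 s.
At the end, for the whole second after the job is handed in: every plug in the bowl (within 62 mm of its axis, centre below 55 mm); block seated in the nest (centre within 6 mm, upright, bore along the blast axis within 0.1 rad); trigger released; gauge at rest in its own slot (middle within 8 mm, along it within 0.1 rad) (all of step 1 and value of joint trigger below 0.03 rad and distance between gauge_mid and gauge_slot below 0.008 m and angle between the y axis of plug_gauge and the y axis of gauge_slot, either way round below 0.1 rad and linear speed of each of plug_gauge, guide_block below 0.02 m/s); the robot touches nothing.
It fails at once if a glass insert or the beaker is knocked over or shoved more than 3 cm (distance of any of insert_1, insert_2, insert_3, beaker from where it was at the start of the episode above 0.03 m or angle between any of insert_1, insert_2, insert_3, beaker's own z axis and vertical above 0.5 rad).
Of plug_1, plug_2, plug_3, plug_4, plug_5 only 3 to 5 are there at a start; the rules pass over those that are not, and their reading is None.
At some moment in a run one of plug_1, plug_2, plug_3, plug_4, plug_5 may be knocked a few centimetres aside while the robot is not near it.
Once in a run the grip may slacken for a moment while it holds something.
It also fails if it takes over 208 s, if anything falls off the work surface, if the arm or the gripper's body presses on something with over 40 N, if the wrist force passes 120 N, or if a joint passes its speed limit or range.

### The arm

A 7-joint arm with a two-finger parallel gripper is mounted at the origin on the work surface; the furniture and walls round the work are solid. World frame = base frame: x ahead of the robot, y to its left, z up, the work surface at z = 0. Lengths are in m, angles in degrees, forces in N, time in s.
With the tool pointing down it reaches from about 0.425 to 0.975 m from the base axis. Payload 16.7 kg.
Tool frame: the origin (TCP) lies midway between the tips of the shut fingers; the grasp point (between the pads) lies 19 mm behind it (arm.pinch_z is the distance from the TCP to the grasp point, in m); x points along the fingers, y is the direction in which the jaws open and shut, and the axes are right-handed (so a half turn about x gives the same grasp; the last joint's range is limited). The gripper opens to 85 mm and grips with 20 to 120 N. Pads are 22 mm wide; open, the fingers measure 114 mm over their backs; the gripper's body (76 mm by 85 mm) begins 54 mm behind the grasp point. The pads swing forward as they close: fully open they stand 13 mm farther back than shut.
Start: joints at [-80.243, 24.414, 4.234, 92.017, -1.954, 63.644, -3.845], TCP at [0.212, 0.641, 0.231] pointing down, gripper open.
Joint ranges: [-163.25, 163.25], [-28.42, 122.38], [-70.27, 78.77], [12.13, 141.07], [-58.53, 238.53], [9.26, 117.41], [-156.51, 156.51]. Speed limits (degrees/s): [108.29, 108.29, 136.94, 136.94, 172.46, 172.46, 172.46].

### API

Orientations are given as a 3x3 rotation matrix whose columns are the frame's x, y, z axes.
In Python, from cell import arm gives the robot as it stands. The module is installed in compiled form; this text tells all that it offers. Calls block until the motion is done:
- arm.move_to(position, orientation): joint-space move of the TCP to a pose.
- arm.servo_line(position, vel=0.15, orientation=None, contact_N=None): straight line of the TCP; orientation=None keeps the orientation; vel is the mean speed in m/s. With contact_N (N) it stops when the force on the tool has changed by that much, and returns True; else False.
- arm.move_j(angles): joint-space move.
- arm.set_gripper(opening): finger opening in m; the grip force is fixed at half the most; returns when the fingers have stopped.
- arm.sleep(seconds).
- arm.ik(position, orientation): joint angles nearest the present ones, or None.
- arm.read_state(): the state.
- arm.read_camera(name): name is "side" or "top"; returns a dict with "image" (480x640x3 uint8, red, green, blue), "z_map" (480x640 float32, m along the optical axis (not along the pixel's ray), 0 where there is no reading), "fov_y" (degrees; the focal length in pixels is half the picture's height over the tangent of half this angle, whatever the lens; pixels are square), "cx", "cy" (the principal point, pixels), "view" (4x4, takes a point from world to camera coordinates). Camera axes: x right, y down, z forward; pixel columns grow to the right and rows downward; lengths in m; the calibration is good to about 2 mm. A picture is of the moment at which its call begins.
A pose or a line that the arm cannot do raises arm.PlanningError and nothing moves.
- arm.sign_off(): hands the job in, once; it reports no verdict.
Trained networks look in the newest picture that a camera, given by its name, has taken for a name from the list of things; names that differ only in an ending like _2 or _b are one class to them, and where a whole thing is asked for, a point or a joint stands for the part that bears it (a point fixed in the world has none). Each returns a list of dicts, best first, with "score" (0 to 1); they miss things now and then, are a little off and sometimes report something else, mostly with a low value. They report only what shows in the picture. A call takes as long as a camera call. They do not tell look-alikes from the thing itself.
- arm.outline_of(camera, thing): "mask" (480x640 bool, what is visible of it).
- arm.landmark_of(camera, thing): "point" ([x, y, z] in m, in the coordinates of the camera as it stood for that picture, good to about 4 mm: a listed point, or the origin of a listed thing).
The state is a dict: "t": time; "qpos": joint angles; "joint_velocities": joint speeds; "tau": joint torques, N m; "ee_pos": TCP position; "tcp_rot": TCP orientation; "wrist_force": force on the tool from outside, world axes, zero at the start; "torque": the same for the moment, N m; "gripper_width": finger opening in m.
Only numpy, scipy, OpenCV 4.12 (cv2) and the standard library are available. Lean on these libraries where they do the work, as an engineer would, in place of code of your own. Each camera call takes 0.05 s, during which the arm holds its last target.

## Working session

There is one attempt and no reset: what is moved stays moved. The work goes in short steps, each a Python script; the robot and the scene stay as the last script left them, time stands still between calls to the robot, and variables do not carry over. Pictures are saved under pics/ and viewed, and the job is handed in when it is done.

```bash
ls; mkdir -p pics; cat > h.py <<'E'
from cell import arm
import numpy as np, cv2
def cam(n,fn=None):
    c=arm.read_camera(n)
    if fn: cv2.imwrite('pics/'+fn,c['image'][:,:,::-1])
    return c
def K(c):
    f=240/np.tan(np.radians(c['fov_y'])/2); return f,c['cx'],c['cy']
def w2p(c,p):
    f,cx,cy=K(c); q=c['view'][:3,:3]@np.array(p)+c['view'][:3,3]; return np.array([cx+f*q[0]/q[2],cy+f*q[1]/q[2]])
def c2w(c,p):
    V=c['view']; return V[:3,:3].T@(np.array(p)-V[:3,3])
def ray(c,u,v,z):
    f,cx,cy=K(c);V=c['view']
    o=-V[:3,:3].T@V[:3,3]; d=V[:3,:3].T@np.array([(u-cx)/f,(v-cy)/f,1]); return o+d*(z-o[2])/d[2]
def cloud(c):
    f,cx,cy=K(c);V=c['view'];z=c['z_map'];u,v=np.meshgrid(np.arange(640),np.arange(480))
    P=np.stack([(u-cx)/f*z,(v-cy)/f*z,z],-1); return (P-V[:3,3])@V[:3,:3]
def R(a): # tool down, jaws (tool y) at heading a deg from world x... y axis = (cos a, sin a)
    a=np.radians(a); y=np.array([np.cos(a),np.sin(a),0]); z=np.array([0,0,-1.]); return np.stack([np.cross(y,z),y,z],1)
E
python3 - <<'E'
from h import *
s=arm.read_state(); print(s['t'],s['ee_pos'],s['tcp_rot'],s['gripper_width'],arm.pinch_z)
for n in ['top','side']:
    c=cam(n,n+'0.png'); print(n,c['fov_y'],c['cx'],c['cy'],c['view'])
    for t in ['blow_station','nest','grip_point','trigger_face','block_mid','guide_block','bore_end_1','gauge_mid','go_shoulder','nogo_face','gauge_slot','bowl','plug_1_mid','insert_1','beaker']:
        for d in arm.landmark_of(n,t):
            p=c2w(c,d['point']); print(t,round(d['score'],2),p.round(3),w2p(c,p).round())
print(arm.read_state()['t'])
E
```

```text
pics
0.0 [0.21211701 0.64038879 0.23058862] [[-2.93184524e-04  3.14418146e-01  9.49284543e-01]
 [-1.23892671e-03  9.49283741e-01 -3.14418263e-01]
 [-9.99999190e-01 -1.26827654e-03  1.11225737e-04]] 0.08563816820620421 0.0187
top 45.17449120262669 322.3619815647041 243.21023844636315 [[ 0.02309307 -0.99955542 -0.01885904  0.26305144]
 [-0.99007475 -0.02025004 -0.13907522  0.63959517]
 [ 0.1386315   0.02188354 -0.99010223  0.93170925]
 [ 0.          0.          0.          1.        ]]
blow_station 0.73 [0.524 0.353 0.002] [278. 308.]
nest 0.75 [0.524 0.355 0.029] [276. 308.]
grip_point 0.95 [0.707 0.201 0.033] [367. 203.]
trigger_face 0.47 [0.683 0.225 0.034] [353. 217.]
trigger_face 0.26 [0.633 0.361 0.021] [274. 245.]
block_mid 0.6 [0.532 0.489 0.029] [198. 301.]
block_mid 0.22 [0.565 0.32  0.016] [297. 284.]
guide_block 0.94 [0.532 0.49  0.004] [200. 301.]
bore_end_1 0.75 [0.52  0.5   0.032] [190. 308.]
bore_end_1 0.73 [0.54  0.477 0.03 ] [204. 297.]
bore_end_1 0.45 [0.633 0.358 0.02 ] [276. 245.]
gauge_mid 0.94 [0.632 0.361 0.031] [274. 244.]
gauge_mid 0.38 [0.652 0.442 0.001] [23
[... 1634 characters left out ...]
0.635 0.363 0.028] [281. 289.]
go_shoulder 0.7 [0.689 0.229 0.032] [288. 248.]
go_shoulder 0.69 [0.648 0.343 0.027] [280. 283.]
go_shoulder 0.22 [0.607 0.389 0.032] [290. 298.]
nogo_face 0.65 [0.61  0.392 0.034] [288. 298.]
nogo_face 0.37 [0.635 0.362 0.019] [282. 294.]
gauge_slot 0.96 [0.631 0.362 0.035] [284. 285.]
bowl 0.71 [ 0.66  -0.006 -0.002] [349. 224.]
plug_1_mid 0.54 [0.559 0.321 0.017] [337. 292.]
plug_1_mid 0.42 [0.525 0.487 0.001] [314. 367.]
insert_1 0.95 [ 0.609  0.48  -0.002] [259. 351.]
insert_1 0.71 [ 0.623  0.455 -0.002] [259. 339.]
insert_1 0.66 [ 0.645  0.441 -0.001] [251. 330.]
beaker 0.6 [ 0.773  0.108 -0.001] [278. 234.]
beaker 0.58 [0.499 0.397 0.013] [358. 328.]
1.6
```

View pics/top0.png

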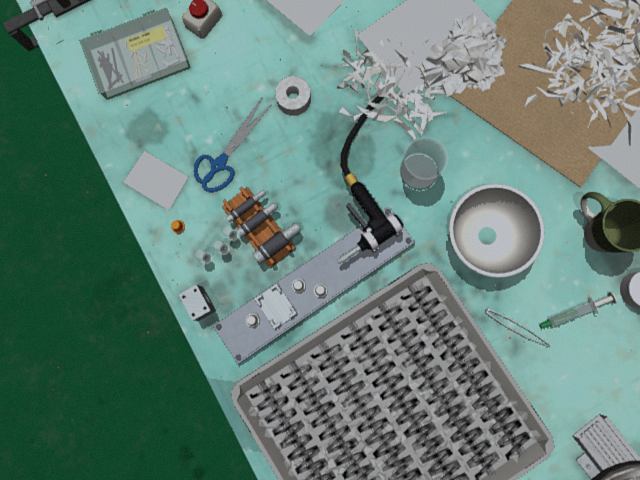

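View pics/side0.png

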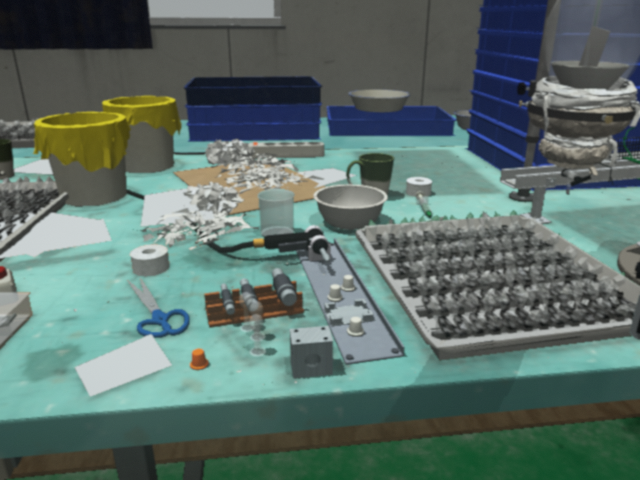

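```bash
python3 - <<'E'
import cv2
a=cv2.imread('pics/top0.png')[190:390,160:400]; cv2.imwrite('pics/topc.png',cv2.resize(a,(720,600),interpolation=cv2.INTER_CUBIC))
a=cv2.imread('pics/side0.png')[220:400,220:440]; cv2.imwrite('pics/sidec.png',cv2.resize(a,(733,600),interpolation=cv2.INTER_CUBIC))
E
```

```text
(no output)
```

View pics/topc.png

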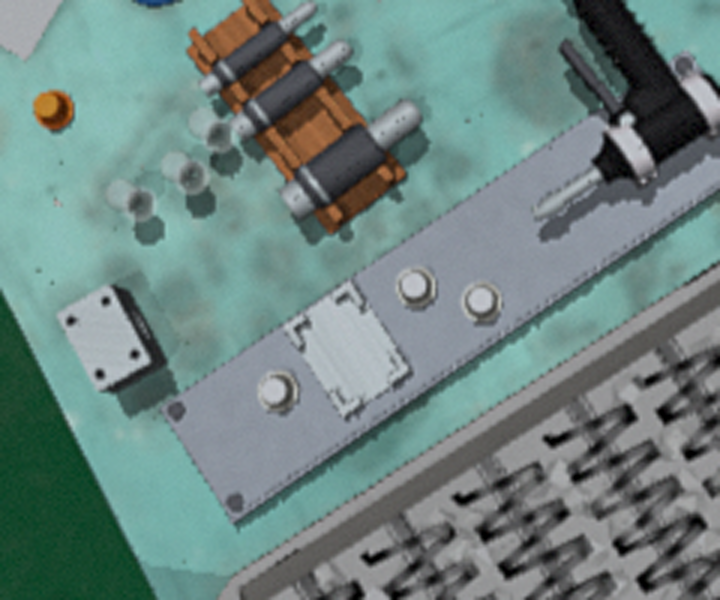

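View pics/sidec.png

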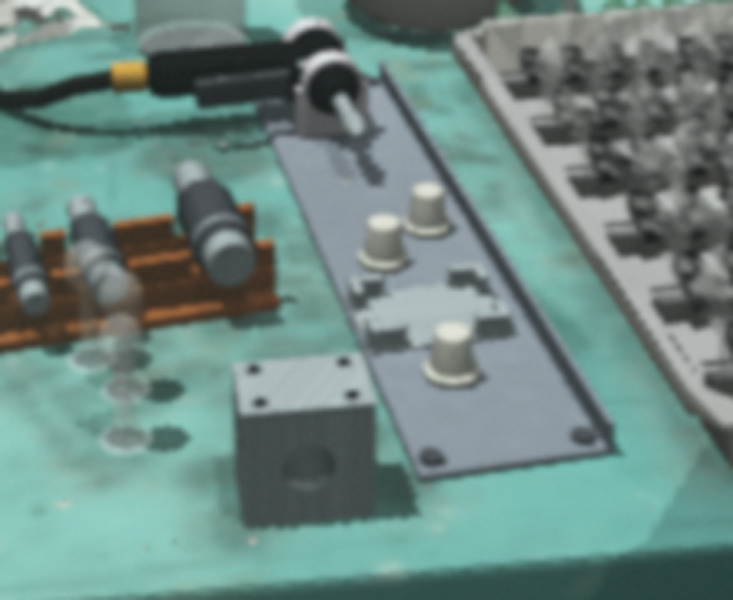

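The three plugs are at about (252,320), (298,286) and (320,291) px in the top view. The block is at (197,302), and the gauge is in its slot at (272,244) with its thin go end towards the upper right. An orange decoy sits at (177,226). Next I'll refine these with depth and outlines.

```bash
cat > loc.py <<'E'
from h import *
def rectpts(c,mask,z):
    cn,_=cv2.findContours(mask.astype(np.uint8),cv2.RETR_EXTERNAL,cv2.CHAIN_APPROX_NONE); k=max(cn,key=cv2.contourArea)[:,0]
    P=np.array([ray(c,u,v,z)[:2] for u,v in k])*1000
    return cv2.minAreaRect(P.astype(np.float32)),P
def angmod(a): return (a+90)%180-90
E
python3 - <<'E'
from loc import *
for n in ['top','side']:
    c=cam(n); W=cloud(c); x,y,z=W[...,0],W[...,1],W[...,2]
    # table check
    m=(abs(x-0.6)<.1)&(abs(y-0.25)<.3)&(c['z_map']>0); print(n,'hist',np.histogram(z[m],bins=np.arange(-.01,.1,.005))[0])
    for t in ['blow_station','guide_block','plug_1_mid','plug_gauge','trigger_face','insert_1']:
        for d in arm.outline_of(n,t):
            mk=d['mask']; 
            if mk.sum()<5: continue
            P=W[mk&(c['z_map']>0)]
            v,u=np.nonzero(mk)
            print(t,round(d['score'],2),mk.sum(),(u.mean().round(),v.mean().round()),np.median(P,0).round(3) if len(P) else '',np.percentile(P[:,2],[5,50,95]).round(3) if len(P) else '')
    # block top
    m=(abs(z-.052)<.004)&(abs(x-.53)<.06)&(abs(y-.49)<.06)&(c['z_map']>0)
    if m.sum()>20: print('blocktop',m.sum(),rectpts(c,cv2.morphologyEx(m.astype(np.uint8),cv2.MORPH_OPEN,np.ones((3,3))),.052)[0])
    np.save(n+'W.npy',W)
E
```

```text
top hist [    0  1443 17331  8143  1777   833   874  1135  1303  1648   956  1114
  1189   381   422    89     0     0     0     0     0]
blow_station 0.63 10579 (np.float64(320.0), np.float64(271.0)) [0.585 0.266 0.008] [0.004 0.008 0.049]
guide_block 0.7 842 (np.float64(197.0), np.float64(303.0)) [0.528 0.485 0.052] [0.009 0.052 0.055]
plug_1_mid 0.71 2164 (np.float64(255.0), np.float64(221.0)) [0.676 0.397 0.019] [0.006 0.019 0.039]
plug_gauge 0.56 766 (np.float64(275.0), np.float64(243.0)) [0.632 0.358 0.043] [0.031 0.043 0.048]
plug_gauge 0.56 182 (np.float64(203.0), np.float64(256.0)) [0.608 0.48  0.05 ] [0.002 0.05  0.06 ]
trigger_face 0.59 148 (np.float64(358.0), np.float64(217.0)) [0.681 0.218 0.042] [0.031 0.042 0.046]
insert_1 0.72 175 (np.float64(204.0), np.float64(256.0)) [0.608 0.48  0.05 ] [0.003 0.05  0.06 ]
insert_1 0.53 133 (np.float64(231.0), np.float64(233.0)) [0.649 0.435 0.052] [0.004 0.052 0.06 ]
insert_1 0.48 166 (np.float64(221.0), np.float64(247.0)) [0.624 0.451 0.051] [0.003 0.051 0.059]
blocktop 606 ((528.8556518554688, 488.2961120605469), (50.453254699707
[... 1064 characters left out ...]
igger_face 0.46 1466 (np.float64(277.0), np.float64(211.0)) [0.764 0.134 0.059] [0.017 0.059 0.084]
insert_1 0.84 416 (np.float64(257.0), np.float64(333.0)) [0.607 0.488 0.033] [0.002 0.033 0.055]
insert_1 0.79 366 (np.float64(246.0), np.float64(309.0)) [0.649 0.444 0.037] [0.001 0.037 0.056]
insert_1 0.53 201 (np.float64(257.0), np.float64(314.0)) [0.623 0.459 0.048] [0.002 0.048 0.056]
insert_1 0.31 2021 (np.float64(311.0), np.float64(352.0)) [0.525 0.499 0.037] [0.005 0.037 0.051]
insert_1 0.24 254 (np.float64(293.0), np.float64(246.0)) [0.683 0.224 0.034] [0.026 0.034 0.041]
blocktop 706 ((527.1730346679688, 493.2383728027344), (49.977943420410156, 37.85847091674805), 31.140907287597656)
```

```bash
python3 - <<'E'
from loc import *
c=cam('top',); I=c['image']; W=cloud(c); z=W[...,2]
mk=arm.outline_of('top','blow_station')[0]['mask']
m=mk&(z<.02)
m=cv2.morphologyEx(m.astype(np.uint8),cv2.MORPH_OPEN,np.ones((3,3)))
r,P=rectpts(c,m,.006); print(r)
# robust edge lines
hsv=cv2.cvtColor(I,cv2.COLOR_RGB2HSV)
# nest: bright pixels near
b=(I.min(-1)>150); n=b&(abs(W[...,0]-.525)<.05)&(abs(W[...,1]-.356)<.05)
nl,lab,st,ce=cv2.connectedComponentsWithStats(n.astype(np.uint8))
for i in range(1,nl):
    if st[i,4]>15: 
        q=ray(c,*ce[i],.008); print('bright',st[i],q.round(4)); 
        if st[i,4]>200: print(rectpts(c,lab==i,.010)[0])
# plugs: bright yellowish, z 0.02-0.03
pl=(z>.019)&(z<.033)&(I.min(-1)>110)&mk
nl,lab,st,ce=cv2.connectedComponentsWithStats(pl.astype(np.uint8))
for i in range(1,nl):
    if st[i,4]>15: print('plug?',st[i],ray(c,*ce[i],.026).round(4), W[lab==i].max(0).round(3),I[lab==i].mean(0).round())
v=cv2.resize((m*120+60*pl.astype(np.uint8)+60*n.astype(np.uint8))[190:390,160:420],(780,600),interpolation=cv2.INTER_NEAREST); cv2.imwrite('pics/m.png',v)
E
```

```text
((567.195556640625, 291.00787353515625), (80.87785339355469, 374.53192138671875), 35.845211029052734)
bright [291 279  11  12  74] [0.566  0.3219 0.008 ]
bright [261 284  35  45 852] [0.5266 0.3557 0.008 ]
((527.5703125, 356.9759826660156), (63.80493927001953, 47.49313735961914), 35.46504211425781)
bright [254 295   7  10  26] [0.5384 0.3888 0.008 ]
bright [247 313   9  14  76] [0.5041 0.4002 0.008 ]
```

View pics/m.png

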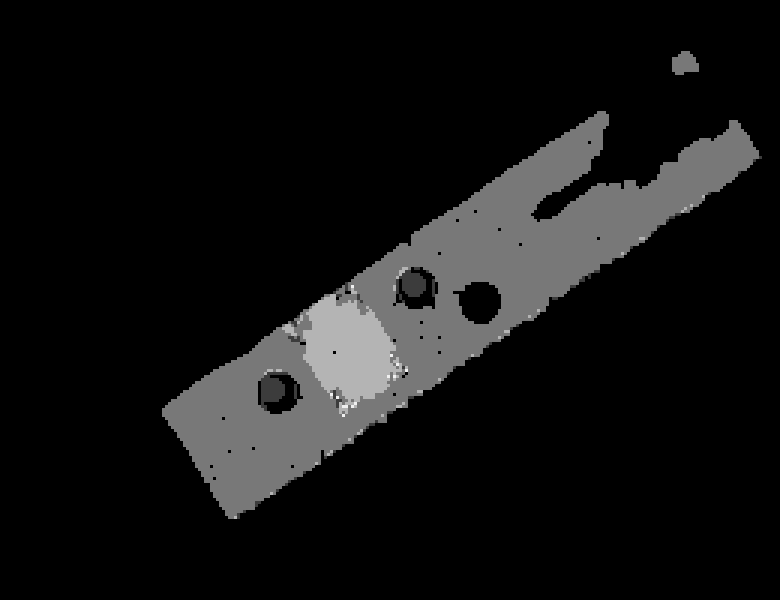

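```bash
cat >> loc.py <<'E'
S0=np.array([.5270,.3572]); SA=35.65
def s2w(x,y,z):
    a=np.radians(SA); return np.array([S0[0]+x*np.cos(a)-y*np.sin(a),S0[1]+x*np.sin(a)+y*np.cos(a),z])
def w2s(p):
    a=np.radians(SA); d=np.asarray(p)[...,:2]-S0; return np.stack([d[...,0]*np.cos(a)+d[...,1]*np.sin(a),-d[...,0]*np.sin(a)+d[...,1]*np.cos(a)],-1)
def plugs(n='top',fn=None,wide=False):
    c=cam(n,fn); W=cloud(c); s=w2s(W); z=W[...,2]
    m=(z>.017)&(z<.034)&(s[...,0]>-.06)&(s[...,0]<.09)&(s[...,1]>-.16)&(s[...,1]<.14)&(c['z_map']>0)
    m&=~((abs(s[...,0])<.036)&(abs(s[...,1])<.028)&(z<.021))
    m&=~((abs(s[...,0])<.012)&(s[...,1]<-.12))
    nl,lab,st,ce=cv2.connectedComponentsWithStats(m.astype(np.uint8)); out=[]
    for i in range(1,nl):
        if st[i,4]<20: continue
        k=lab==i; t=k&(z>.022)
        if t.sum()<10: continue
        u,v=np.argwhere(t).mean(0)[::-1]
        out.append((ray(c,u,v,.026),st[i,4],c['image'][t].mean(0).round()))
    return c,out
E
python3 - <<'E'
from loc import *
for n in ['top','side']:
    c,o=plugs(n)
    for p,a,col in o: print(n,p.round(4),w2s(p).round(4),a,col)
E
```

```text
top [0.6276 0.3366 0.026 ] [ 0.0697 -0.0754] 26 [113.  74.  45.]
top [0.6037 0.3646 0.026 ] [ 0.0667 -0.0387] 23 [122.  78.  48.]
top [0.5634 0.3177 0.026 ] [ 0.0065 -0.0533] 79 [164. 167. 171.]
top [0.5556 0.2795 0.026 ] [-0.0221 -0.0798] 83 [163. 166. 170.]
top [0.5166 0.474  0.026 ] [0.0596 0.101 ] 61 [40. 42. 43.]
top [0.502  0.3955 0.026 ] [0.002  0.0457] 84 [160. 163. 166.]
side [0.5543 0.2851 0.026 ] [-0.0198 -0.0744] 89 [170. 174. 165.]
side [0.6266 0.335  0.026 ] [ 0.068  -0.0761] 31 [95. 85. 69.]
side [0.5619 0.3235 0.026 ] [ 0.0088 -0.0477] 94 [174. 178. 169.]
side [0.6057 0.3787 0.026 ] [ 0.0765 -0.0284] 128 [76. 75. 69.]
side [0.5007 0.4007 0.026 ] [0.004  0.0507] 123 [178. 182. 173.]
side [0.507  0.4928 0.026 ] [0.0628 0.1218] 180 [68. 78. 78.]
```

```bash
cat >> loc.py <<'E'
def goodplugs(fn=None):
    c,o=plugs('top',fn); return [p for p,a,col in o if col.min()>130 and w2s(p)[0]<.05]
def st(): 
    s=arm.read_state(); return s['t'],s['ee_pos'].round(4),round(float(s['gripper_width']),4),s['wrist_force'].round(1)
def pick_plug(p,a,drop,w=.042,zt=.009):
    q=np.array([p[0],p[1],.0])
    arm.set_gripper(w)
    arm.move_to(q+[0,0,.10],R(a))
    arm.servo_line(q+[0,0,zt],vel=.15,contact_N=8)
    arm.set_gripper(.0); print('grip',st())
    arm.servo_line(q+[0,0,.13],vel=.25)
    g=arm.read_state()['gripper_width']
    if g<.012: print('MISSED',g); return False
    arm.move_to(np.array([drop[0],drop[1],.14]),R(a))
    print('over bowl',st())
    arm.servo_line(np.array([drop[0],drop[1],.055]),vel=.25)
    arm.set_gripper(w); arm.servo_line(np.array([drop[0],drop[1],.14]),vel=.3); print('done',st())
    return True
E
python3 - <<'E'
from loc import *
ps=goodplugs(); ps.sort(key=lambda p:w2s(p)[1]); p=ps[0]; print(len(ps),p)
a=SA+90
s=arm.read_state(); print(arm.ik(np.array([p[0],p[1],.1]),R(a)),arm.ik(np.array([p[0],p[1],.1]),R(a-180)))
pick_plug(p+[0,.001,0],a,(.657,-.008))
E
```

```text
3 [0.55561111 0.27968819 0.026     ]
None NoneTraceback (most recent call last):
  File "<stdin>", line 5, in <module>
  File "loc.py", line 32, in pick_plug
    arm.move_to(q+[0,0,.10],R(a))
    ~~~~~~~~~~~^^^^^^^^^^^^^^^^^^
cell.PlanningError: the arm cannot take that pose within its joint ranges
```

```bash
cat >> h.py <<'E'
def R(a):
    a=np.radians(a); y=np.array([np.cos(a),np.sin(a),0]); x=np.array([0,0,-1.]); return np.stack([x,y,np.cross(x,y)],1)
E
python3 - <<'E'
from loc import *
ps=goodplugs(); ps.sort(key=lambda p:w2s(p)[1]); p=ps[0]; print(len(ps),p)
for a in (SA,SA+90,SA-90,SA+180):
    print(a,[ (None if q is None else np.round(q)) for q in (arm.ik(np.array([p[0],p[1],.1]),R(a)),arm.ik(np.array([.657,-.008,.14]),R(a)),arm.ik(s2w(.0525,-.2255,.014),R(a)))])
pick_plug(p+[0,.001,0],SA+90,(.657,-.008))
E
```

```text
3 [0.55544375 0.27951269 0.026     ]
35.65 [array([-49.,  29.,  21., 106., -14.,  47.,  15.]), array([-30.,  32.,  35., 101., -22.,  55.,  50.]), array([-38.,  45.,  25.,  93., -24.,  47.,  32.])]
125.65 [array([-35.,  28.,   3., 105.,  -2.,  47.,  95.]), array([-20.,  29.,  21., 100., -12.,  53., 131.]), array([-23.,  42.,   2.,  92.,  -2.,  46., 106.])]
-54.35 [array([-58.,  31.,  33., 107., -23.,  48., -67.]), array([-38.,  36.,  47., 101., -31.,  57., -33.]), array([-46.,  49.,  38.,  93., -36.,  51., -48.])]
215.65 [array([ -77.,   50.,   69.,  108.,  -54.,   63., -131.]), array([ -48.,   49.,   69.,  101.,  -50.,   67., -107.]), array([ -56.,   59.,   58.,   94.,  -56.,   60., -124.])]
grip (6.3, array([0.556 , 0.2811, 0.0104]), 0.0175, array([-1.1, -1. ,  9. ]))
over bowl (8.1, array([ 0.6567, -0.0059,  0.1395]), 0.0175, array([-0. ,  0.2,  0.1]))
done (9.3833, array([ 0.6577, -0.008 ,  0.1418]), 0.0421, array([-0.7, -0.6,  0.2]))
```

```bash
python3 - <<'E'
from loc import *
for k in range(2):
    ps=goodplugs('p%d.png'%k); print(len(ps),[w2s(p).round(3) for p in ps])
    if not ps: break
    ps.sort(key=lambda p:w2s(p)[1]); p=ps[0]
    pick_plug(p+[0,.001,0],SA,[(.65,.012),(.665,-.02)][k],zt=.011)
ps=goodplugs('p3.png'); print(len(ps),[w2s(p).round(3) for p in ps])
E
```

```text
2 [array([ 0.006, -0.053]), array([0.002, 0.046])]
grip (12.4917, array([0.5639, 0.3189, 0.0123]), 0.0171, array([-0.7, -1.4,  7.3]))
over bowl (14.325, array([0.6499, 0.014 , 0.1395]), 0.0165, array([-1. ,  0.4,  0.2]))
done (15.6167, array([0.6506, 0.0121, 0.1416]), 0.042, array([ 0.5, -0. , -1.3]))
1 [array([0.002, 0.046])]
grip (18.5167, array([0.5024, 0.3972, 0.0123]), 0.0169, array([-0.7, -1.5,  6.5]))
over bowl (20.7833, array([ 0.665 , -0.0182,  0.1397]), 0.0169, array([0.4, 0.4, 1.1]))
done (22.075, array([ 0.6656, -0.0199,  0.1417]), 0.0419, array([-0.2,  0.9, -0.2]))
0 []
```

View pics/p3.png

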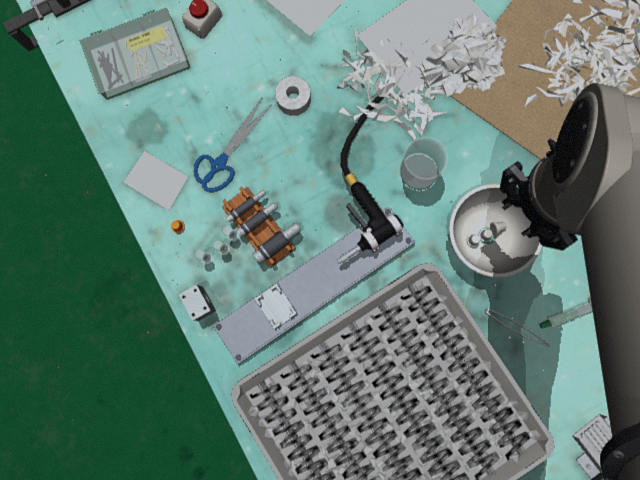

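```bash
python3 - <<'E'
from loc import *
B=np.array([.528,.490]); ab=30.
arm.set_gripper(.075)
arm.move_to([*B,.13],R(ab)); arm.servo_line([*B,.022],vel=.15,contact_N=10); print(st())
arm.set_gripper(.0); print('x squeeze',st())
arm.set_gripper(.075); 
arm.servo_line([*B,.11],vel=.2)
ee=arm.read_state()['ee_pos']
print([None if q is None else q.round() for q in (arm.ik([*B,.11],R(ab+90)),arm.ik([*B,.11],R(ab-90)))])
arm.set_gripper(.06)
arm.move_to([*B,.11],R(ab+90)); arm.servo_line([*B,.022],vel=.15,contact_N=10); print(st())
arm.set_gripper(.0); print('y squeeze',st())
arm.servo_line([*B,.09],vel=.1); print(st())
E
```

```text
(25.325, array([0.5287, 0.4902, 0.0229]), 0.0755, array([-0.9, -0.5,  0.4]))
x squeeze (25.675, array([0.5287, 0.4906, 0.0235]), 0.0489, array([-0.6, -0.2,  7.4]))
[array([-52.,  35.,   6.,  91.,  -5.,  54.,  76.]), array([-80.,  46.,  51.,  93., -39.,  61., -77.])]
(28.9417, array([0.5284, 0.4903, 0.0227]), 0.06, array([-0.4,  0. ,  0.4]))
y squeeze (29.3, array([0.5286, 0.4905, 0.0235]), 0.0331, array([-1.3, -1.2,  7.4]))
(30.1333, array([0.5277, 0.4898, 0.0895]), 0.033, array([ 0.5, -0.2, -5.7]))
```

```bash
python3 - <<'E'
from loc import *
a=SA+90
arm.move_to(s2w(0,0,.09),R(a)); 
arm.servo_line(s2w(0,0,.05),vel=.1); arm.sleep(.3)
s=arm.read_state(); print(st(), w2s(s['ee_pos'])*1000)
hit=arm.servo_line(s2w(0,0,.0315),vel=.02,contact_N=4); print(hit,st(),w2s(arm.read_state()['ee_pos'])*1000)
cam('side','n1.png'); cam('top','n1t.png')
I=cv2.imread('pics/n1.png')[230:370,260:460]; cv2.imwrite('pics/n1c.png',cv2.resize(I,(800,560),interpolation=cv2.INTER_CUBIC))
E
```

```text
(31.575, array([0.5273, 0.3574, 0.0505]), 0.0333, array([-0.1,  0.2, -5.8])) [ 0.30788491 -0.00223746]
True (32.475, array([0.5269, 0.3571, 0.0314]), 0.0332, array([-1.1, -0.8,  8. ])) [-0.13180879 -0.01748899]
```

View pics/n1c.png

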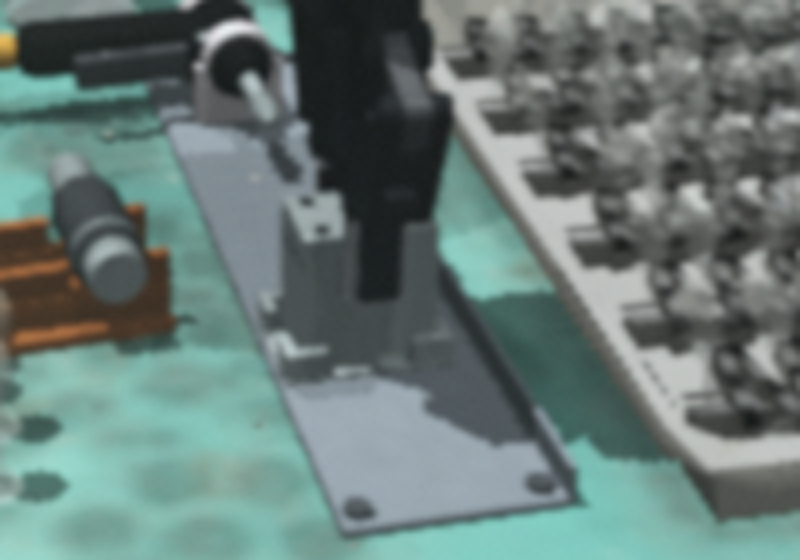

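```bash
python3 - <<'E'
from loc import *
a=SA+90
arm.set_gripper(.06); print(st())
arm.servo_line(s2w(0,0,.14),vel=.2)
arm.move_to(s2w(.0525,-.2255,.14),R(a))
c=cam('top','t1.png'); W=cloud(c); z=W[...,2]; s=w2s(W)
m=(abs(z-.060)<.004)&(abs(s[...,0])<.04)&(abs(s[...,1])<.03)
r=rectpts(c,cv2.morphologyEx(m.astype(np.uint8),cv2.MORPH_OPEN,np.ones((3,3))),.060)[0]; print(m.sum(),r,w2s(np.array(r[0])/1000))
ps=goodplugs(); print(len(ps))
for n in ['side','top']:
    c=cam(n,'t_%s.png'%n)
    for t in ['grip_point','trigger_face','block_mid']:
        for d in arm.landmark_of(n,t): 
            p=c2w(c,d['point']); print(n,t,round(d['score'],2),p.round(3),w2s(p).round(4))
E
```

```text
(32.95, array([0.5261, 0.3565, 0.0303]), 0.0601, array([-0.5, -0.1,  0.1]))
596 ((526.2489624023438, 355.4171142578125), (50.102561950683594, 34.19827651977539), 35.5274543762207) [-0.00164941 -0.00101103]
0
side grip_point 0.72 [0.537 0.343 0.029] [-0.0002 -0.017 ]
side grip_point 0.66 [0.708 0.2   0.031] [ 0.0558 -0.2332]
side trigger_face 0.66 [0.688 0.23  0.031] [ 0.0568 -0.1977]
side block_mid 0.94 [0.531 0.356 0.033] [ 0.0024 -0.0037]
top grip_point 0.91 [0.704 0.202 0.034] [ 0.0534 -0.2298]
top trigger_face 0.68 [0.687 0.226 0.035] [ 0.0533 -0.2   ]
top block_mid 0.82 [0.527 0.357 0.035] [-0.0005 -0.0002]
top block_mid 0.7 [0.528 0.357 0.034] [ 0.001 -0.001]
```

View pics/t_side.png

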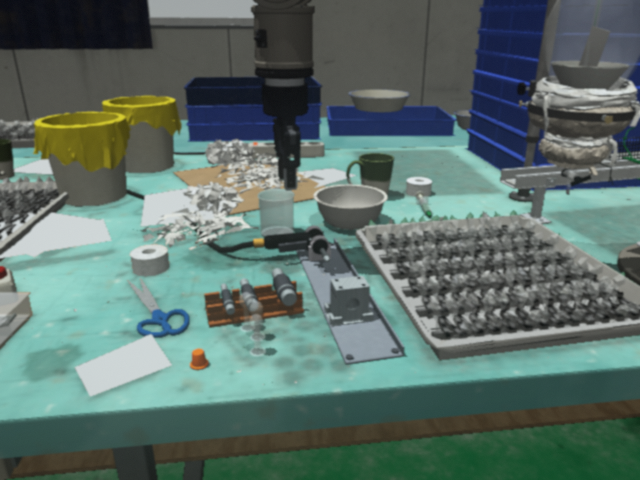

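```bash
python3 - <<'E'
from loc import *
a=SA+90
arm.set_gripper(.078)
h=arm.servo_line(s2w(.054,-.2255,.015),vel=.12,contact_N=6); print(h,st())
arm.set_gripper(.0); print(st()); arm.sleep(1.15); print(st())
for n in ['side','top']:
    c=cam(n,'sq_%s.png'%n)
    for d in arm.landmark_of(n,'trigger_face'): p=c2w(c,d['point']); print(n,round(d['score'],2),p.round(3),w2s(p).round(4))
arm.set_gripper(.078); print(st()); arm.sleep(.5)
for n in ['side']:
    I=cv2.imread('pics/sq_side.png')[170:290,230:370]; cv2.imwrite('pics/sqc.png',cv2.resize(I,(700,600),interpolation=cv2.INTER_CUBIC))
E
```

```text
False (36.5917, array([0.7029, 0.2056, 0.0159]), 0.0783, array([ 0.1, -0.6, -0.1]))
(37.0583, array([0.7031, 0.2057, 0.0163]), 0.0347, array([-0.5, -0.3,  9.6]))
(38.2083, array([0.7031, 0.2057, 0.0163]), 0.0348, array([-0.7, -0. ,  9.7]))
side 0.43 [0.533 0.345 0.03 ] [-0.0024 -0.0134]
side 0.42 [0.697 0.22  0.03 ] [ 0.0578 -0.2107]
(38.9, array([0.7025, 0.2052, 0.0151]), 0.078, array([-0.2, -0.6,  0.1]))
```

View pics/sqc.png

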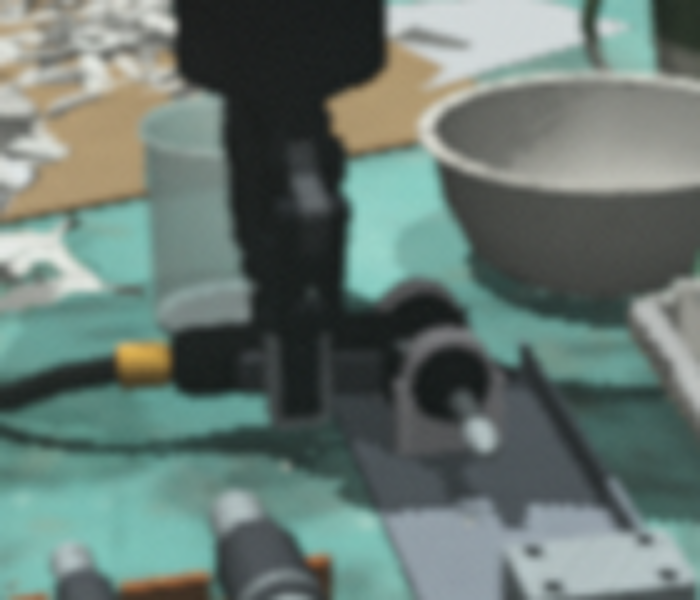

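```bash
python3 - <<'E'
from loc import *
arm.set_gripper(.0); print(st()); arm.sleep(1.2); print(st())
arm.set_gripper(.078); arm.sleep(.5); print(st())
arm.servo_line(s2w(.054,-.2255,.15),vel=.2)
arm.move_to([.66,.16,.25],R(SA)); 
c=cam('top','g1.png')
for n in ['top','side']:
    c=cam(n,'g1%s.png'%n)
    for t in ['trigger_face','gauge_mid','gauge_slot','go_shoulder','nogo_face','plug_1_mid']:
        for d in arm.landmark_of(n,t)[:2]: p=c2w(c,d['point']); print(n,t,round(d['score'],2),p.round(4),w2s(p).round(4))
    for d in arm.outline_of(n,'plug_gauge')[:1]:
        m=d['mask']&(cloud(c)[...,2]>.03); r,_=rectpts(c,m,.040); print(d['score'],r)
E
```

```text
(39.8667, array([0.7029, 0.2055, 0.0159]), 0.0344, array([-0.2, -0.1,  8. ]))
(41.0667, array([0.7029, 0.2055, 0.0159]), 0.0342, array([-0.7,  0. ,  7.2]))
(42.0583, array([0.7023, 0.2054, 0.015 ]), 0.0781, array([-0.1,  0.7, -0.3]))
top trigger_face 0.44 [0.688  0.2282 0.034 ] [ 0.0556 -0.1986]
top gauge_mid 0.57 [0.6323 0.364  0.0336] [ 0.0895 -0.0559]
top gauge_slot 0.63 [0.6314 0.364  0.0341] [ 0.0888 -0.0554]
top go_shoulder 0.8 [0.6416 0.3403 0.0309] [ 0.0833 -0.0805]
top nogo_face 0.68 [0.6085 0.3872 0.0338] [ 0.0837 -0.0231]
top nogo_face 0.16 [ 5.248e-01  3.534e-01 -2.000e-04] [-0.004  -0.0018]
top plug_1_mid 0.7 [0.5269 0.3579 0.0097] [0.0003 0.0006]
0.58 ((635.434326171875, 354.81390380859375), (28.760753631591797, 91.58517456054688), 38.49918746948242)
side trigger_face 0.64 [0.6899 0.2263 0.0291] [ 0.0561 -0.2013]
side gauge_mid 0.95 [0.6325 0.3624 0.0279] [ 0.0888 -0.0573]
side gauge_slot 0.97 [0.6304 0.3585 0.0351] [ 0.0848 -0.0593]
side gauge_slot 0.52 [ 0.6483  0.4401 -0.0013] [ 0.1469 -0.0033]
side go_shoulder 0.86 [0.6479 0.3439 0.0297] [ 0.0905 -0.0813]
side nogo_face 0.9 [0.6079 0.3926 0.0308] [ 0.0864 -0.0184]
0.87 ((631.4292602539062, 365.412353515625), (28.129138946533203, 106.35790252685547), 39.657711029052734)
```

View pics/g1top.png

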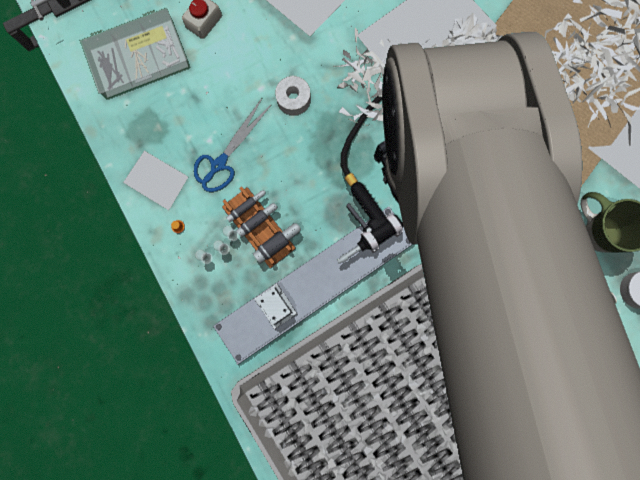

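```bash
python3 - <<'E'
from loc import *
for n in ['top','side']:
    c=cam(n); W=cloud(c)
    m=arm.outline_of(n,'plug_gauge')[0]['mask']&(W[...,2]>.036)&(W[...,2]<.05)&(c['z_map']>0)
    m=cv2.erode(m.astype(np.uint8),np.ones((3,3)))>0
    P=W[m]; vx,vy,x0,y0=cv2.fitLine((P[:,:2]*1000).astype(np.float32),cv2.DIST_HUBER,0,.01,.01).ravel(); print(n,len(P),np.degrees(np.arctan2(vy,vx)),x0,y0)
    # stand: brown pixels
    I=c['image'].astype(int); b=(I[...,0]-I[...,2]>35)&(abs(W[...,0]-.67)<.1)&(abs(W[...,1]-.40)<.1)
    b=cv2.morphologyEx(b.astype(np.uint8),cv2.MORPH_CLOSE,np.ones((9,9)))
    r,_=rectpts(c,b,.015); print('stand',r)
    cv2.imwrite('pics/b_%s.png'%n,b*255)
E
```

```text
top 433 -49.932945 633.98254 354.50162
stand ((701.2101440429688, 421.93310546875), (60.33967971801758, 56.34855651855469), 39.57609939575195)
side 300 -50.042587 628.07574 369.3477
stand ((698.523681640625, 419.39837646484375), (59.98058319091797, 95.16861724853516), 40.26848602294922)
```

```bash
python3 - <<'E'
from loc import *
G=np.array([.632,.362]); a=40.
arm.set_gripper(.044)
arm.move_to([*G,.12],R(a)); print(arm.read_state()['qpos'].round())
h=arm.servo_line([*G,.016],vel=.1,contact_N=6); print(h,st())
n=np.array([np.cos(np.radians(a)),np.sin(np.radians(a))])
for w in (.036,.032,.030,.028,.026):
    arm.set_gripper(w); t,e,g,f=st(); print(w,e,g,f,'lat',(f[:2]@n).round(1))
    if abs(f[:2]@n)>6: print('stop'); break
E
```

```text
[-52.  37.  25.  91. -18.  56.  19.]
False (47.8083, array([0.6325, 0.3622, 0.0168]), 0.0441, array([ 0. ,  0.3, -0.2]))
0.036 [0.6322 0.3621 0.0165] 0.0359 [-0.4  0.6 -0.2] lat 0.1
0.032 [0.632  0.3621 0.0161] 0.0317 [ 0.7 -0.2 -0.2] lat 0.4
0.03 [0.632 0.362 0.016] 0.0299 [ 0.5  0.4 -0.3] lat 0.6
0.028 [0.632 0.362 0.016] 0.0281 [ 0.2 -0.1  0.1] lat 0.1
0.026 [0.632 0.362 0.016] 0.0262 [-0.2 -0.1  0. ] lat -0.2
```

```bash
python3 - <<'E'
from loc import *
arm.set_gripper(.0); print(st()); e0=arm.read_state()['ee_pos']; np.save('e0.npy',e0)
arm.servo_line([e0[0],e0[1],.12],vel=.1); print(st())
arm.move_to(s2w(0,.09,.12),R(SA)); arm.sleep(.2); print(st())
c=cam('side','h1.png')
for n in ['side','top']:
    c=cam(n)
    for t in ['gauge_mid','go_shoulder','nogo_face']:
        for d in arm.landmark_of(n,t)[:1]: p=c2w(c,d['point']); print(n,t,round(d['score'],2),p.round(4),w2s(p).round(4))
cv2.imwrite('pics/h1c.png',cv2.resize(cv2.imread('pics/h1.png')[180:380,260:480],(660,600)))
E
```

```text
(49.1417, array([0.6321, 0.3621, 0.0162]), 0.0246, array([-0.4,  0.6,  3.3]))
(50.3333, array([0.6317, 0.3619, 0.1192]), 0.0249, array([-0.3,  0.1, -1.7]))
(51.2583, array([0.4755, 0.4296, 0.1199]), 0.0245, array([ 0.4,  1. , -1.7]))
side gauge_mid 0.64 [0.4777 0.4282 0.1306] [0.0013 0.0864]
side go_shoulder 0.97 [0.4894 0.4056 0.1325] [-0.0023  0.0613]
side nogo_face 0.94 [0.4486 0.4578 0.1388] [-0.005   0.1274]
top gauge_mid 0.62 [0.4771 0.4345 0.138 ] [0.0045 0.0918]
top go_shoulder 0.83 [0.4843 0.4068 0.137 ] [-0.0058  0.0652]
top nogo_face 0.71 [0.5269 0.3548 0.0323] [-0.0015 -0.0019]
```

View pics/h1c.png

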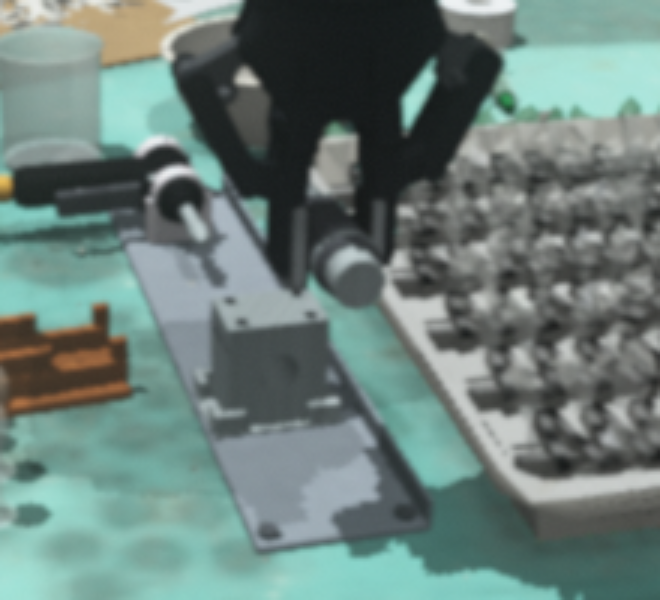

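```bash
python3 - <<'E'
from loc import *
z0=np.load('e0.npy')[2]+.001
h=arm.servo_line(s2w(0,.09,z0),vel=.1,contact_N=8); arm.sleep(.2); s=arm.read_state(); print(h,st(),w2s(s['ee_pos'])*1000,z0)
err=s['ee_pos'][2]-z0
tgt=s2w(0,.060,z0-err)
h=arm.servo_line(tgt,vel=.03,contact_N=6); s=arm.read_state(); print(h,st(),w2s(s['ee_pos'])*1000)
if not h:
    h=arm.servo_line(s2w(0,.036,z0-err),vel=.03,contact_N=8); s=arm.read_state(); print(h,st(),w2s(s['ee_pos'])*1000)
cam('side','i1.png'); cv2.imwrite('pics/i1c.png',cv2.resize(cv2.imread('pics/i1.png')[200:380,260:460],(660,594)))
E
```

```text
False (53.0833, array([0.4747, 0.4306, 0.0178]), 0.0247, array([-0.6, -0.2, -1.7])) [ 0.29064932 90.13173887] 0.017233111058351822
False (54.2333, array([0.4919, 0.4062, 0.0167]), 0.025, array([ 0.5,  0.6, -1.8])) [7.05785639e-03 6.03078069e+01]
True (54.9083, array([0.504 , 0.3889, 0.0165]), 0.0251, array([ 0.8,  2.6, -0.7])) [-0.26456347 39.14078278]
```

View pics/i1c.png

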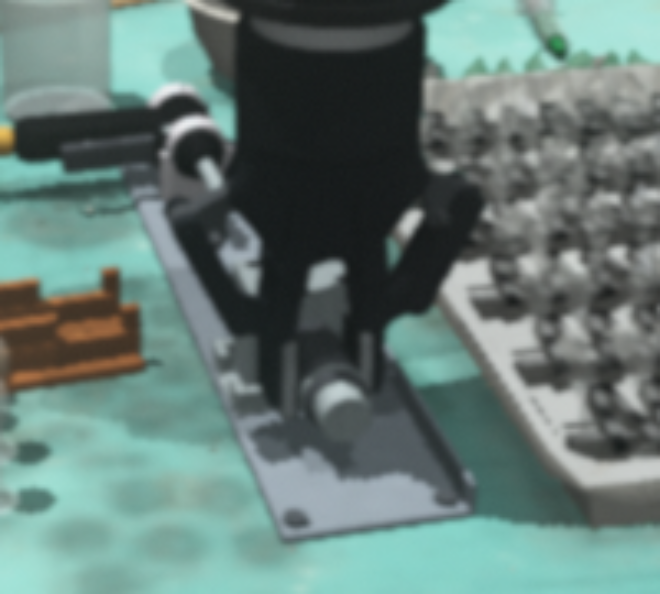

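```bash
python3 - <<'E'
from loc import *
e=arm.read_state()['ee_pos']; s=w2s(e)
h=arm.servo_line(s2w(0,s[1]-.004,.0165),vel=.01,contact_N=12); print(h,st(),w2s(arm.read_state()['ee_pos'])*1000)
arm.sleep(.5);print(st(),w2s(arm.read_state()['ee_pos'])*1000)
for n in ['side','top']:
    c=cam(n,'j%s.png'%n)
    for t in ['gauge_mid','go_shoulder','nogo_face','block_mid','bore_end_1']:
        for d in arm.landmark_of(n,t)[:2]: p=c2w(c,d['point']); print(n,t,round(d['score'],2),p.round(4),(w2s(p)*1000).round(1))
cv2.imwrite('pics/jc.png',cv2.resize(cv2.imread('pics/jtop.png')[250:370,200:340],(700,600)))
E
```

```text
True (55.2667, array([0.5039, 0.3889, 0.0162]), 0.0248, array([-1.2,  1.2,  4.2])) [-0.29167794 39.16878806]
(55.7667, array([0.5039, 0.3889, 0.0161]), 0.0249, array([0.6, 1.3, 4.6])) [-0.32258532 39.23307102]
side gauge_mid 0.25 [ 0.6493  0.4415 -0.0018] [148.5  -2.8]
side go_shoulder 0.7 [0.4817 0.4201 0.0332] [-0.2 77.5]
side go_shoulder 0.65 [0.5173 0.3697 0.0284] [-0.6 15.8]
side nogo_face 0.61 [0.4799 0.421  0.0341] [-1.1 79.3]
side nogo_face 0.29 [0.5304 0.3551 0.0354] [ 1.5 -3.6]
side block_mid 0.61 [0.5287 0.3564 0.0343] [ 0.9 -1.7]
side block_mid 0.56 [ 0.6279  0.4553 -0.0031] [139.1  20.9]
side bore_end_1 0.96 [0.5361 0.3441 0.03  ] [ -0.2 -15.9]
side bore_end_1 0.88 [0.5141 0.3725 0.0313] [-1.6 20. ]
top gauge_mid 0.41 [ 0.6695 -0.0308  0.0141] [-110.3 -398.3]
top nogo_face 0.54 [ 0.667  -0.0331  0.0122] [-113.7 -398.7]
top block_mid 0.95 [0.5282 0.3563 0.0348] [ 0.4 -1.5]
top bore_end_1 0.83 [0.5388 0.3409 0.0361] [  0.1 -20.2]
```

View pics/jc.png

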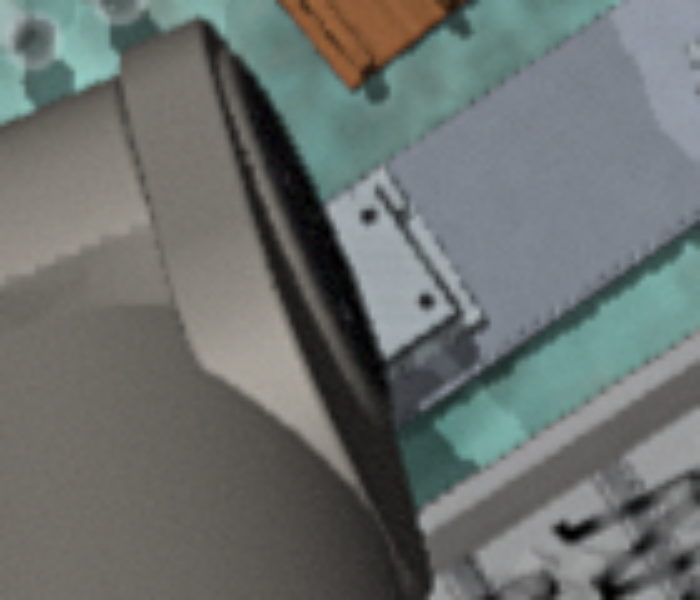

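```bash
python3 - <<'E'
from loc import *
h=arm.servo_line(s2w(0,.0365,.0168),vel=.008,contact_N=20); print(h,st(),w2s(arm.read_state()['ee_pos'])*1000)
arm.sleep(.4);print(st(),w2s(arm.read_state()['ee_pos'])*1000)
E
```

```text
False (56.9083, array([0.504 , 0.3886, 0.0165]), 0.025, array([-6.6,  9. ,  3.1])) [-0.3711862  38.94140199]
(57.3083, array([0.5039, 0.3887, 0.0165]), 0.025, array([-5.8,  9.5,  1.7])) [-0.40254086 38.9969162 ]
```

```bash
python3 - <<'E'
from loc import *
h=arm.servo_line(s2w(-.0003,.095,.0168),vel=.05); print(st())
arm.servo_line(s2w(0,.095,.13),vel=.2)
arm.servo_line(s2w(0,-.064,.13),vel=.2); arm.sleep(.2); print(st(),w2s(arm.read_state()['ee_pos'])*1000)
for n in ['side','top']:
    c=cam(n,'k%s.png'%n)
    for t in ['gauge_mid','go_shoulder','nogo_face','block_mid']:
        for d in arm.landmark_of(n,t)[:1]: p=c2w(c,d['point']); print(n,t,round(d['score'],2),p.round(4),(w2s(p)*1000).round(1))
cv2.imwrite('pics/kc.png',cv2.resize(cv2.imread('pics/kside.png')[180:360,240:440],(660,594)))
E
```

```text
(58.625, array([0.4717, 0.4338, 0.0168]), 0.025, array([ 0.1,  0.5, -1.5]))
(60.4833, array([0.5636, 0.3064, 0.1299]), 0.0248, array([ 0.4, -0.3, -0.9])) [  0.11517019 -62.59200607]
side gauge_mid 0.68 [0.5627 0.3046 0.143 ] [ -1.7 -63.6]
side go_shoulder 0.97 [0.5777 0.2871 0.1432] [  0.4 -86.5]
side nogo_face 0.62 [0.5415 0.3359 0.1467] [ -0.7 -25.8]
side block_mid 0.57 [0.5257 0.3545 0.0334] [-2.6 -1.4]
top go_shoulder 0.21 [0.6526 0.0122 0.014 ] [ -99.1 -353.6]
```

View pics/kc.png

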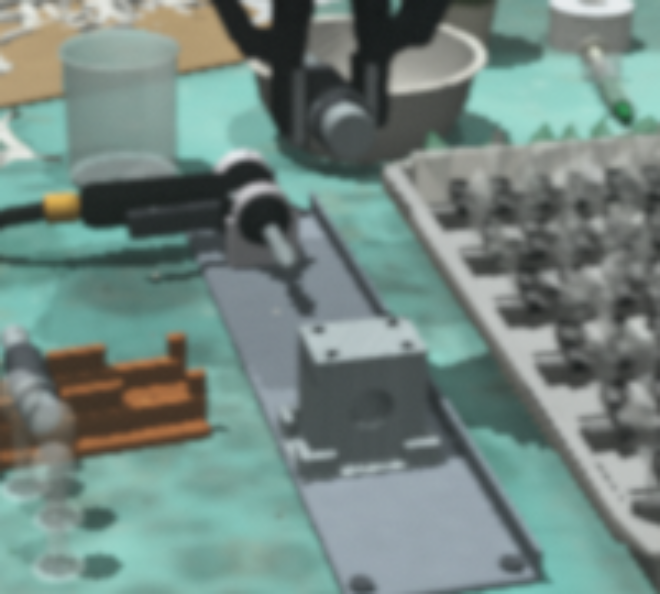

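```bash
python3 - <<'E'
from loc import *
h=arm.servo_line(s2w(0,-.065,.0168),vel=.1,contact_N=10); arm.sleep(.2); print(h,st(),w2s(arm.read_state()['ee_pos'])*1000)
if not h:
    y=-.065
    while y<-.048:
        y+=.001
        arm.servo_line(s2w(0,y,.0165),vel=.02); f=arm.read_state()['wrist_force']; 
        ax=f[0]*-np.sin(np.radians(SA))+f[1]*np.cos(np.radians(SA))
        if ax<-8: break
    arm.sleep(.6); print(y,ax,st(),w2s(arm.read_state()['ee_pos'])*1000)
    for n in ['side','top']:
        c=cam(n,'l%s.png'%n)
        for t in ['gauge_mid','go_shoulder','nogo_face','block_mid','bore_end_1']:
            for d in arm.landmark_of(n,t)[:2]: p=c2w(c,d['point']); print(n,t,round(d['score'],2),p.round(4),(w2s(p)*1000).round(1))
    cv2.imwrite('pics/lc.png',cv2.resize(cv2.imread('pics/lside.png')[200:360,240:440],(750,600)))
E
```

```text
False (62.4667, array([0.5651, 0.3046, 0.0173]), 0.0251, array([-0.2, -0.2, -1. ])) [  0.32098455 -64.9105312 ]
-0.05199999999999999 -10.373483336181582 (66.3167, array([0.5583, 0.3137, 0.0167]), 0.0246, array([ 6.8, -8.6, -0.6])) [  0.05493227 -53.57462519]
side gauge_mid 0.63 [0.5574 0.3129 0.0307] [ -1.1 -53.7]
side go_shoulder 0.62 [0.5741 0.294  0.0287] [  1.4 -78.8]
side nogo_face 0.69 [0.5276 0.3572 0.0336] [ 0.4 -0.4]
side block_mid 0.98 [0.5276 0.3577 0.0337] [0.8 0.1]
side bore_end_1 0.8 [0.5162 0.3724 0.0318] [ 0.1 18.6]
side bore_end_1 0.69 [0.5255 0.3572 0.0329] [-1.2  0.9]
top gauge_mid 0.64 [ 0.661  -0.0131  0.016 ] [-106.9 -379. ]
```

View pics/lc.png

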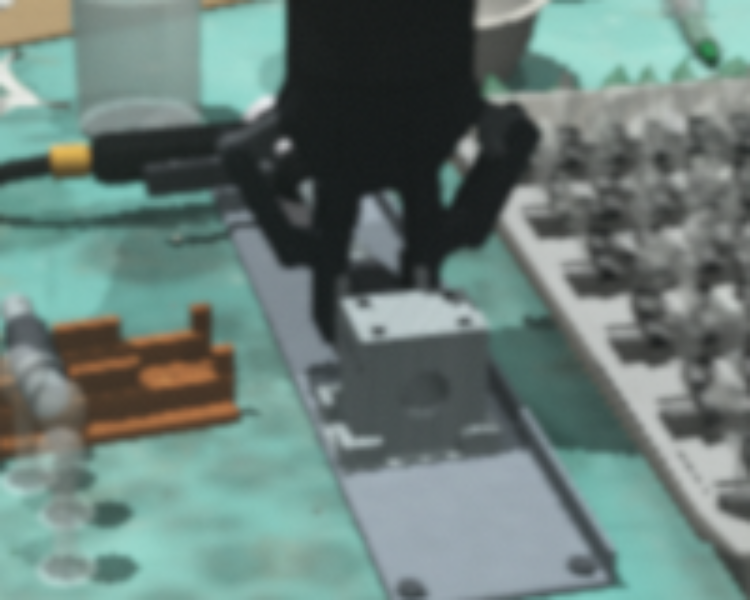

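```bash
python3 - <<'E'
from loc import *
e0=np.load('e0.npy')
arm.servo_line(s2w(0,-.065,.0168),vel=.05)
arm.servo_line(s2w(0,-.065,.14),vel=.2); 
arm.move_to([e0[0],e0[1],.14],R(40.)); arm.sleep(.2); print(st())
arm.servo_line([e0[0],e0[1],.06],vel=.15); arm.sleep(.2); print(st())
h=arm.servo_line([e0[0],e0[1],e0[2]],vel=.03,contact_N=4); print(h,st(),e0)
cam('side','q.png'); cv2.imwrite('pics/qc.png',cv2.resize(cv2.imread('pics/q.png')[200:360,200:400],(750,600)))
E
```

```text
(68.7333, array([0.6315, 0.3612, 0.1395]), 0.0251, array([ 0.1, -0.6, -1.4]))
(69.6167, array([0.6326, 0.3624, 0.0612]), 0.0249, array([ 0.5,  0.6, -2.3]))
False (71.225, array([0.6322, 0.3622, 0.0164]), 0.0251, array([ 0.3, -0.3, -2.1])) [0.63208162 0.36208104 0.01623311]
```

View pics/qc.png

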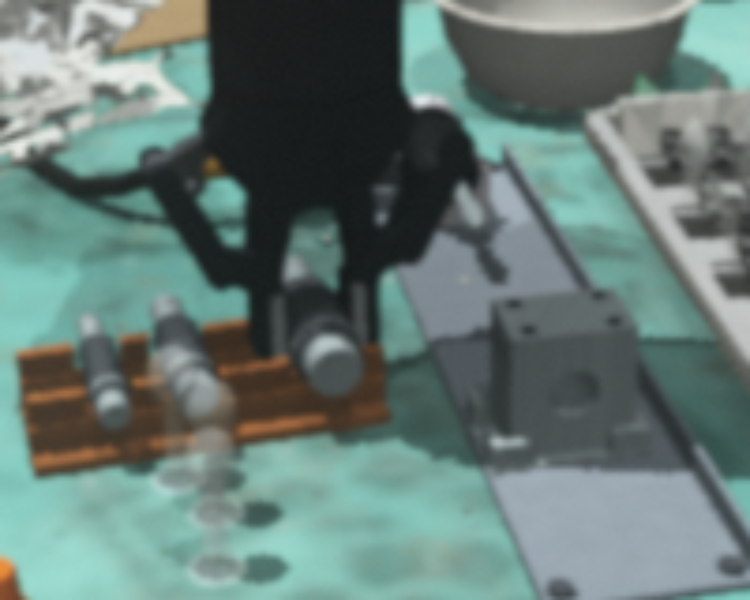

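In the slot at its original height. Releasing and checking.

```bash
python3 - <<'E'
from loc import *
e0=np.load('e0.npy')
arm.servo_line([e0[0],e0[1],e0[2]-.0005],vel=.01,contact_N=3)
arm.set_gripper(.044); print(st())
arm.servo_line([e0[0],e0[1],.14],vel=.15)
arm.move_to([.50,-.12,.30],R(SA)); arm.sleep(.3)
for n in ['side','top']:
    c=cam(n,'z%s.png'%n)
    for t in ['gauge_mid','gauge_slot','go_shoulder','nogo_face','block_mid','trigger_face','plug_1_mid','insert_1','beaker']:
        for d in arm.landmark_of(n,t)[:3]: p=c2w(c,d['point']); print(n,t,round(d['score'],2),p.round(3),(w2s(p)*1000).round(1))
print(len(goodplugs()),st())
E
```

```text
(71.85, array([0.6321, 0.3621, 0.0157]), 0.0437, array([-0.7,  0.2, -0.6]))
side gauge_mid 0.81 [0.632 0.359 0.027] [ 86.2 -59.8]
side gauge_slot 0.94 [0.63  0.359 0.035] [ 85.3 -58.4]
side go_shoulder 0.81 [0.646 0.341 0.028] [ 87.4 -82.8]
side go_shoulder 0.64 [0.633 0.362 0.018] [ 88.8 -57.5]
side nogo_face 0.71 [0.528 0.357 0.037] [ 0.5 -0.4]
side nogo_face 0.6 [0.606 0.391 0.033] [ 83.6 -18.3]
side nogo_face 0.5 [0.513 0.374 0.031] [-1.8 22.3]
side block_mid 0.65 [0.527 0.36  0.033] [1.9 1.7]
side block_mid 0.42 [0.648 0.343 0.03 ] [ 90.3 -82. ]
side trigger_face 0.66 [0.687 0.231 0.031] [  56.5 -196.1]
side plug_1_mid 0.6 [0.606 0.39  0.033] [ 83.3 -19.5]
side plug_1_mid 0.41 [ 0.648  0.441 -0.001] [147.1  -2.6]
side plug_1_mid 0.32 [0.63  0.36  0.034] [ 85.7 -58. ]
side insert_1 0.56 [ 0.647  0.439 -0.003] [145.2  -3.4]
side insert_1 0.47 [ 0.629  0.456 -0.004] [140.8  20.5]
side insert_1 0.32 [0.632 0.36  0.029] [ 87.  -58.4]
side beaker 0.85 [ 0.773  0.108 -0.001] [  54.6 -345.6]
side beaker 0.44 [0.528 0.357 0.037] [ 0.7 -1.1]
top gauge_mid 0.97 [0.631 0.366 0.034] [ 89.7 -53.9]
top go_shoulder 0.68 [0.645 0.342 0.032] [ 87.4 -81. ]
top nogo_face 0.87 [0.605 0.39  0.034] [ 82.7 -18.9]
top nogo_face 0.56 [0.535 0.346 0.036] [  0.  -13.8]
top nogo_face 0.46 [0.635 0.362 0.022] [ 90.5 -58.9]
top block_mid 0.86 [0.527 0.358 0.034] [0.6 1. ]
top trigger_face 0.74 [0.634 0.359 0.023] [ 88.1 -60.9]
top trigger_face 0.64 [0.684 0.226 0.035] [  51.3 -197.7]
top trigger_face 0.4 [0.632 0.364 0.034] [ 89.3 -55.1]
top plug_1_mid 0.64 [0.653 0.013 0.012] [ -98.4 -353.5]
top insert_1 0.56 [ 0.65   0.439 -0.001] [147.8  -5.5]
top insert_1 0.47 [ 0.632  0.45  -0.002] [139.5  14. ]
top insert_1 0.47 [ 0.608  0.484 -0.002] [140.   55.9]
top beaker 0.66 [0.773 0.111 0.   ] [  56.5 -343.9]
0 (76.075, array([ 0.5 , -0.12,  0.3 ]), 0.044, array([ 0. , -0.2,  0.5]))
```

View pics/zside.png

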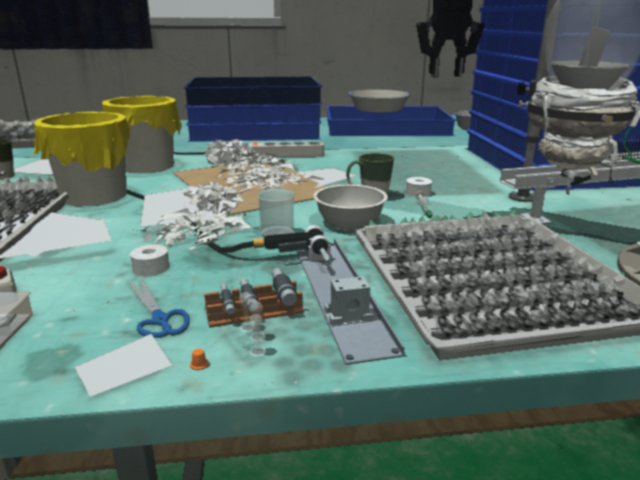

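View pics/ztop.png

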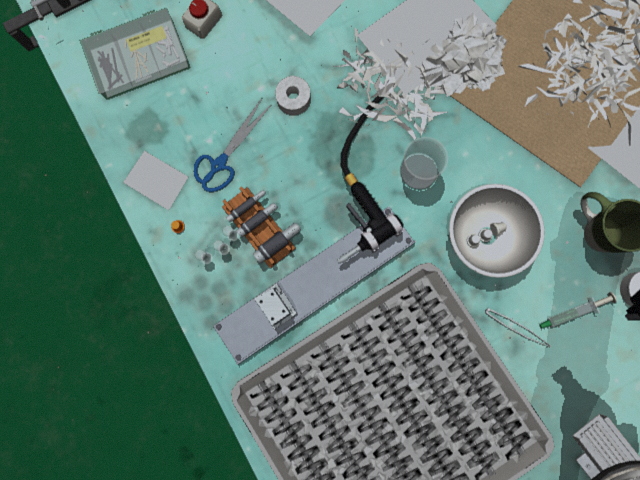

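The final top view shows the three plugs in the bowl around (485,235) px, the block in the nest at (273,304), the gauge in its slot at (275,244), and the glass standing where it was.

```bash
python3 -c "
from cell import arm
arm.sign_off()"
```

```text
the job is handed in; nothing more can be done
```

I carried out every step in order and handed the job in about 76 s after the start. No verdict is reported, so the results below rest on my own readings.

- **Plugs:** there were three, and all three are in the bowl in the last picture. None are left on the plate.
- **Block:** it went into the nest at full depth on the first try. In the last pictures its centre reads 1 to 3 mm from the nest centre.
- **Blasts:** I squeezed the trigger twice for more than 1 s each. The fingers stopped at about 34.5 mm, which matches a full squeeze, and the trigger is back at its released position.
- **Go end:** it slid in until the handle met the block, and an 11 N push moved it no further.
- **No-go end:** I pressed it against the bore's other mouth with about 11 N for more than 0.6 s, and it did not enter.
- **Gauge:** it lies in its own slot, at the same place and height I lifted it from. The inserts and the beaker have not moved and are upright.

One check disagreed: with the gripper in view, the networks gave some false or missing positions. I judged the go and no-go fits from arm position and wrist force, with the side camera agreeing on the go end. On the no-go end it disagreed: its no-go face reading was about 15 mm off, at the block's centre. The trigger angle could not be measured directly.

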